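# Put the small spice jar away and snap the sliding box lid home

## Task

Stand the small jar upright inside the wooden spice box, then slide the box's lid shut: force it over the sprung ridge and press it until you feel it bear firmly on the block at the end (hold a push of about 18 N there for a moment; more than 25 N would split the wood). Let go, leaving the lid fully home with the ridge snapped into its groove, and do not disturb the other things on the counter.

Things in the scene. Friction and masses are not known exactly. Their poses are not given: they have to be found in the camera images.
- box: Open-topped wooden spice box fixed to the counter, 210 (x) x 120 (y) x 84 mm high; origin: centre of its underside. +x end: end block; -x end wall only 70 high, the lid passes over it and closes towards +x. Inner floor 6 up, clear width 90. Lid channel in both side walls: ledges at height 70, lips from 78.5 to 84 reaching in to 43.5 from the middle. Lid play: 1.5 up, 1.5 each side.
- lid: Loose light-wood lid in the channel, 75 to 82 mm open towards -x at the start. 200 (x) x 99 (y) x 7 (z) mm, about 0.16 kg; origin: centre of its underside; rounded nose at x = +100, tail at -100. Shut: origin at box x = -5, z = 70 mm. A groove across its underside, 9 to 21.5 behind the nose, takes the ridge. Sliding takes under 3 N, passing the ridge roughly 4 to 16 N.
- lid_bar (a point): Centre of the wooden finger bar on the lid: 12 (x) x 50 (y) x 22 (z) mm, standing on the lid's top, 7 to 29 mm above the lid's underside, at lid x = -70, y = 0 (its rear face 24 mm ahead of the tail). Push it from behind with shut fingertips or pinch it from above.
- lid_nose (a point): Middle of the lid's leading edge (lid x = +100, half its thickness up).
- channel_end (a point): Middle of the end block's inner face at the lid's level (box x = +95, z = 73.5 mm); the nose touches it when the lid is home. Axes as the box.
- end_block: Rigid wooden block, 10 x 102 x 78 mm, that closes the box's +x end, from 6 to 84 mm above the counter; origin at counter level, box x = +100. The lid's nose bears on it when home; channel friction takes up to a quarter of the push on the bar.
- ridge (a joint): Brass ridge, a round bar 8 mm thick across the channel at box x = +81, standing 3.5 mm above the ledges on a spring; value in m: 0 = up, grows as the lid presses it down, at most 0.0045. The nose meets it 16 to 20 mm before home; it snaps up into the lid's groove in the last 5 mm or so.
- jar: Small amber glass jar with a steel cap, loose, upright: 36 diameter x 58 high mm, about 0.08 kg; origin: centre of its underside. The smaller of the two jars. Grip it round the glass.
- big_jar: Bystander: clear glass jar with a paper label, 66 diameter x 85 high mm; origin: centre of its underside.
- pinch_bowl: Bystander: white ceramic bowl, 84 diameter x 42 high mm; origin: centre of its underside.
- spoon: Bystander: dark wooden spoon lying on the counter beyond the jars.
Mind the look-alikes: they are no part of the job. Several things have the shape of the jar; the one meant has the colours described above.

How it is judged (in metres and radians):
On the way, in this order (a step that is already met when the one before it is completed fails the run):
1. the small jar stands upright on the box's floor, let go (x of jar in the frame of box between -0.09 and 0.09 m and y of jar in the frame of box between -0.05 and 0.05 m and z of jar in the frame of box between 0 and 0.012 m and angle between jar's own z axis and vertical below 0.15 rad and contact force between the fingers and jar below 0.05 N and linear speed of jar below 0.02 m/s), for 0.2 s.
2. the lid is over the ridge and pressed against the end block with more than 10 N (x of lid_nose in the frame of channel_end between -0.002 and 0.002 m and value of joint ridge below 0.0012 m and angle between the z axis of lid and the z axis of box, either way round below 0.04 rad and contact force between lid and end_block above 10 N), for 0.2 s.
At the end, for the whole second after the job is handed in: The jar stands upright (within 0.15 rad) on the box's floor; the lid lies in its channel with its nose within 2 mm of the end block's face and level (0.04 rad), the ridge is up in the lid's groove (joint below 1.2 mm), all at rest and let go (x of jar in the frame of box between -0.09 and 0.09 m and y of jar in the frame of box between -0.05 and 0.05 m and z of jar in the frame of box between 0 and 0.012 m and angle between jar's own z axis and vertical below 0.15 rad and x of lid_nose in the frame of channel_end between -0.002 and 0.002 m and value of joint ridge below 0.0012 m and angle between the z axis of lid and the z axis of box, either way round below 0.04 rad and linear speed of lid below 0.01 m/s and linear speed of jar below 0.02 m/s); the robot touches nothing.
It fails at once if the lid is driven against the end block with more than 25 N (contact force between lid and end_block above 25 N).
It fails at once if a bystander is pushed more than 25 mm (distance of any of big_jar, pinch_bowl, spoon from where it was at the start of the episode above 0.025 m).
It also fails if it takes over 72 s, if anything falls off the work surface, if the arm or the gripper's body presses on something with over 40 N, if the wrist force passes 120 N, or if a joint passes its speed limit or range.

## Robot

A 6-joint arm with a two-finger parallel gripper is mounted at the origin on the work surface. World frame = base frame: x ahead of the robot, y to its left, z up, the work surface at z = 0. Lengths are in m, angles in degrees, forces in N, time in s.
With the tool pointing down it reaches from about 0.325 to 0.775 m from the base axis. Payload 5.5 kg.
Tool frame: the origin (TCP) lies at the centre of the arm's flange, where the gripper is bolted on; the fingertips stand 182 mm ahead of it and the grasp point (between the pads) lies 163 mm ahead of it; z points along the fingers, y is the direction in which the jaws open and shut (so a half turn about z gives the same grasp; the last joint's range is limited). The gripper opens to 88 mm and grips with 3 to 60 N. Pads are 20 mm wide; open, the fingers measure 115 mm over their backs; the gripper's body (75 mm by 178 mm) begins 61 mm behind the grasp point.
Start: joints at [-68.107, 5.22, 70.514, -0, 104.267, -3.249], TCP at [0.255, -0.543, 0.405] pointing down, gripper open.
Joint ranges: [-164.24, 164.24], [-49.07, 125.15], [9.68, 141.18], [-86.29, 266.29], [3.28, 154.24], [-151.56, 151.56]. Speed limits (degrees/s): [147.25, 147.25, 172.46, 180, 180, 180].

## Interface

Orientations are given as [roll, pitch, yaw] about the fixed x, y, z axes, in that order (R = Rz(yaw) Ry(pitch) Rx(roll)).
In Python, from station import r gives the robot as it stands. The module is installed in compiled form; this text tells all that it offers. Calls block until the motion is done:
- r.reach(position, orientation): joint-space move of the TCP to a pose.
- r.servo_line(position, rotation=None, speed=0.15): straight line of the TCP; rotation=None keeps the orientation; speed is the mean speed in m/s.
- r.move_joints(angles): joint-space move.
- r.let_go() and r.grab(squeeze=None): open the fingers fully, or close them until they stop; squeeze is the grip in N (None keeps the last).
- r.wait(seconds).
- r.inverse_kinematics(position, orientation): joint angles nearest the present ones, or None.
- r.sense(): the state.
- r.snapshot(name): name is "side" or "top" or "wrist"; returns a dict with "frame" (480x640x3 uint8, red, green, blue), "fx", "fy", "cx", "cy" (pixels), "R" (3x3) and "t" (3): a world point X has camera coordinates R X + t. Camera axes: x right, y down, z forward; pixel columns grow to the right and rows downward; lengths in m; the calibration is good to about 2 mm. A picture is of the moment at which its call begins. There is no depth.
A pose or a line that the arm cannot do raises r.IKError and nothing moves.
- r.hand_in(): hands the job in, once; it reports no verdict.
The state is a dict: "clock": time; "joints": joint angles; "joint_vel": joint speeds; "joint_torque": joint torques, N m; "tcp_pos": TCP position; "orientation": TCP orientation; "contact_force": force on the tool from outside, world axes, zero at the start; "torque": the same for the moment, N m; "opening": finger opening in m.
Only numpy, scipy, OpenCV 4.12 (cv2) and the standard library are available. Lean on these libraries where they do the work, as an engineer would, in place of code of your own. Each camera call takes 0.05 s, during which the arm holds its last target. There are 200 camera calls.

## Working session

There is one attempt and no reset: what is moved stays moved. The work goes in short steps, each a Python script; the robot and the scene stay as the last script left them, time stands still between calls to the robot, and variables do not carry over. Pictures are saved under pics/ and viewed, about 8 in all and at most 12, crops included, and the job is handed in when it is done.

```bash
mkdir -p pics; python3 - <<'E'
from station import r
import cv2,pickle
d={}
for n in("top","side"):
    s=r.snapshot(n); d[n]=s; cv2.imwrite(f"pics/{n}0.png",s["frame"][:,:,::-1])
    print(n,s["fx"],s["fy"],s["cx"],s["cy"],s["R"],s["t"])
pickle.dump(d,open("s0.pkl","wb"))
print(r.sense())
E
```

```text
top 492.5170613693117 492.5170613693117 323.15888053333 234.94389256022126 [[ 2.38462031e-03 -9.99630467e-01 -2.70784710e-02]
 [-9.92511162e-01  9.41230178e-04 -1.22150347e-01]
 [ 1.22130696e-01  2.71669669e-02 -9.92142152e-01]] [0.00310658 0.61013502 0.8529536 ]
side 540.5334369218206 540.5334369218206 308.730840090425 244.84896172465668 [[-0.93758478 -0.34768692  0.0069707 ]
 [-0.2562107   0.67707566 -0.68987291]
 [ 0.23514009 -0.6486003  -0.72389694]] [0.57255095 0.19867451 1.12254914]
{'clock': 0.1, 'joints': array([-6.81072376e+01,  5.25928602e+00,  7.05739301e+01,  4.08404403e-04,
        1.04268272e+02, -3.24944030e+00]), 'joint_vel': array([-0.05573625, -0.19520932, -0.23237216, -0.04966937, -0.03717026,
        0.02929551]), 'joint_torque': array([ 1.67483970e-03, -4.47857666e+01, -4.07570386e+01,  7.00493879e-02,
        2.84690276e-02, -1.31394409e-04]), 'tcp_pos': array([ 0.25493125, -0.54320539,  0.40362489]), 'orientation': array([-1.79898698e+02, -6.14798968e-03,  2.51422976e+01]), 'contact_force': array([ 0.00957344, -0.07344811,  0.21692977]), 'torque': array([ 0.0167718 , -0.0297754 ,  0.02402017]), 'opening': 0.08754120027066851}
```

View pics/top0.png

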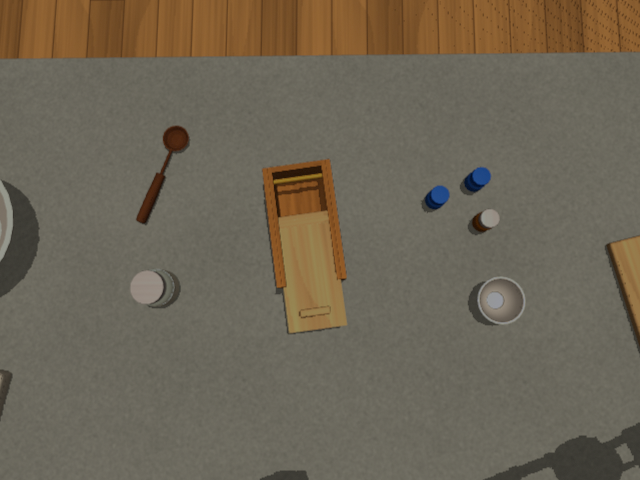

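View pics/side0.png

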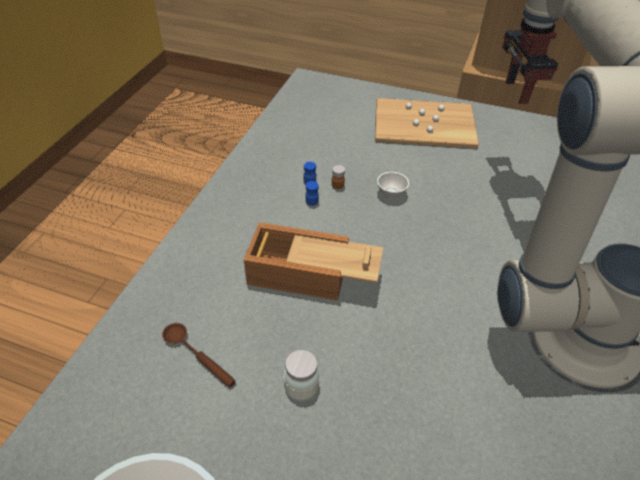

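Top view: box corners are about (263,168), (328,160), (346,277) and (279,287). The lid bar is at (315,312), the target jar's cap at (488,219), and the blue decoys at (437,197) and (477,180). I'll enlarge these areas for precision.

```bash
python3 - <<'E'
import cv2,numpy as np
a=cv2.imread("pics/top0.png")
b=cv2.resize(a[150:340,255:355],None,fx=3,fy=3,interpolation=cv2.INTER_CUBIC)
c=cv2.resize(a[155:255,420:510],None,fx=5,fy=5,interpolation=cv2.INTER_CUBIC)
o=np.zeros((570,760,3),np.uint8);o[:,:300]=b;o[:500,310:760]=c
cv2.imwrite("pics/c0.png",o)
E
```

```text
(no output)
```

View pics/c0.png

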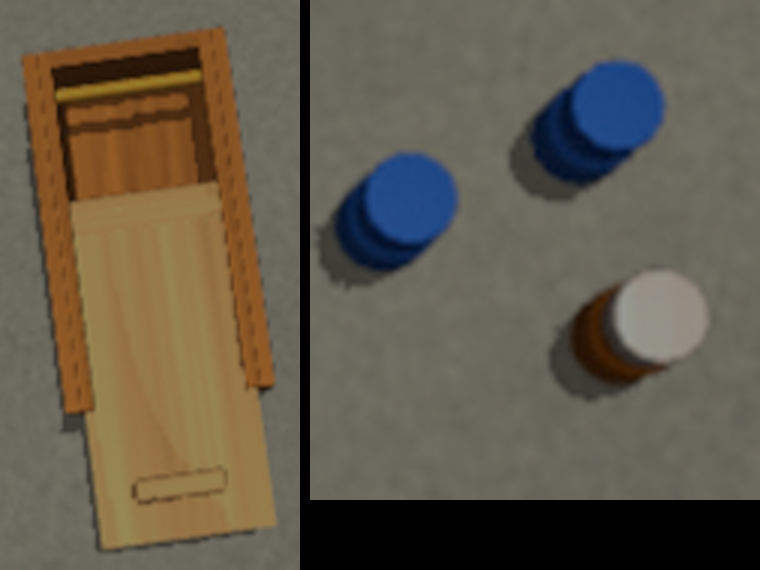

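```bash
cat > h.py <<'E'
import numpy as np,pickle,cv2
def ray(s,u,v,z):
    d=s["R"].T@np.array([(u-s["cx"])/s["fx"],(v-s["cy"])/s["fy"],1.])
    c=-s["R"].T@s["t"]; return c+d*(z-c[2])/d[2]
def proj(s,X):
    p=s["R"]@np.asarray(X,float)+s["t"]; return np.array([s["cx"]+s["fx"]*p[0]/p[2],s["cy"]+s["fy"]*p[1]/p[2]])
E
python3 - <<'E'
from h import *
np.set_printoptions(precision=4,suppress=True)
d=pickle.load(open("s0.pkl","rb"));t=d["top"]
B=lambda x,y:(x/3+255-1/3,y/3+150-1/3)
C=lambda x,y:((x-310)/5+420-.4,y/5+155-.4)
P=[ray(t,*B(*p),.084)[:2] for p in[(24,57),(224,30),(273,384),(65,412)]]
M=np.array([[105,60],[105,-60],[-105,-60],[-105,60]])/1000
# rigid fit
Pm=np.array(P);pc=Pm.mean(0);H=M.T@(Pm-pc);yaw=np.arctan2(H[0,1]-H[1,0],H[0,0]+H[1,1])
R=np.array([[np.cos(yaw),-np.sin(yaw)],[np.sin(yaw),np.cos(yaw)]])
print("box",pc,np.degrees(yaw),"resid",Pm-pc-M@R.T)
for n,p,z in[("nose",(72,202),.077),("nose",(218,183),.077),("tail",(102,549),.077),("tail",(276,525),.077),("bar",(180,485),.099)]:
    print(n,R.T@(ray(t,*B(*p),z)[:2]-pc))
for n,p in[("jar",(660,316)),("b1",(411,199)),("b2",(618,106))]:print(n,ray(t,*C(*p),.058))
print("bowl",ray(t,501,301,.042),"big",ray(t,148,288,.085))
s=d["side"]
print("side check: jar cap",proj(s,ray(t,*C(660,316),.058)))
for m in M: print(proj(s,[*(R@m+pc),.084]))
E
```

```text
box [0.6263 0.0364] 7.598985993006772 resid [[-0.0012 -0.0015]
 [-0.0015  0.001 ]
 [ 0.0014  0.001 ]
 [ 0.0013 -0.0005]]
nose [0.0162 0.0418]
nose [ 0.0159 -0.0436]
tail [-0.1824  0.0485]
tail [-0.1818 -0.0504]
bar [-0.1522 -0.0007]
jar [ 0.6377 -0.2895  0.058 ]
b1 [ 0.6798 -0.2036  0.058 ]
b2 [ 0.7132 -0.2776  0.058 ]
bowl [ 0.4926 -0.3086  0.042 ] big [0.5134 0.3007 0.085 ]
side check: jar cap [337.5959 168.3437]
[242.432  258.7986]
[258.2818 221.0495]
[348.4616 235.8615]
[338.6353 275.7051]
```

```bash
python3 - <<'E'
import cv2,numpy as np
a=cv2.imread("pics/side0.png")
b=cv2.resize(a[215:305,235:395],None,fx=4,fy=4,interpolation=cv2.INTER_CUBIC)
c=cv2.resize(a[155:210,290:420],None,fx=4,fy=4,interpolation=cv2.INTER_CUBIC)
o=np.zeros((590,640,3),np.uint8);o[:360]=b;o[365:585,:520]=c
cv2.imwrite("pics/c1.png",o)
E
```

```text
(no output)
```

View pics/c1.png

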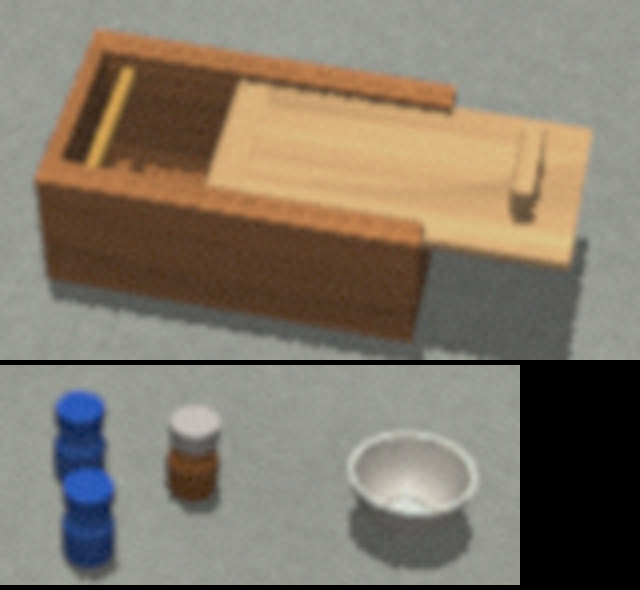

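Side view agrees with the top-view fix to about 1.5 px, with the jar cap at (338.5,170) and a consistent offset. I'll use half of that offset, with the jaws aligned along the box's y for both pick and place.

```bash
cat >> h.py <<'E'
d=pickle.load(open("s0.pkl","rb"));S=d["side"]
X0=np.array([.6377,-.2895,.058]);o=proj(S,X0)
off=(ray(S,*(o+[1.4,1.6]),.058)-X0)/2
jar=X0[:2]+off[:2]; box=np.array([.6263,.0364])+off[:2]; yaw=7.5
c,s_=np.cos(np.radians(yaw)),np.sin(np.radians(yaw)); RB=np.array([[c,-s_],[s_,c]])
W=lambda x,y,z:[*(box+RB@[x,y]),z+.163]   # grasp point in box frame -> TCP
O=[180,0,yaw]
E
python3 - <<'E'
from h import *; from station import r
print(off,jar,box)
r.reach([*jar,.163+.14],O)
r.servo_line([*jar,.163+.028],speed=.12)
r.grab(12)
st=r.sense();print(st["opening"],st["tcp_pos"],st["contact_force"])
r.servo_line([*jar,.163+.19],speed=.15)
st=r.sense();print(st["opening"],st["clock"])
r.reach(W(.046,0,.19),O)
st=r.sense();print(st["opening"],st["clock"],st["tcp_pos"],st["contact_force"])
for n in("side","top"):cv2.imwrite(f"pics/{n}1.png",r.snapshot(n)["frame"][:,:,::-1])
a=cv2.imread("pics/side1.png")[130:330,220:400];b=cv2.imread("pics/top1.png")[120:320,240:420]
cv2.imwrite("pics/c2.png",cv2.resize(np.hstack([a,b]),None,fx=2.2,fy=2.2))
E
```

```text
[-2.75855943e-03  2.52419921e-03  7.97972799e-17] [ 0.63494144 -0.2869758 ] [0.62354144 0.0389242 ]
0.03512690564653389 [ 0.63492168 -0.2870703   0.19101438] [-0.392758   -0.91843618 -0.21978407]
0.03567221074119712 4.9833
0.03521282852478787 6.2417 [0.66928714 0.04365284 0.35289483] [-0.16490932  0.51668633 -1.00286809]
```

View pics/c2.png

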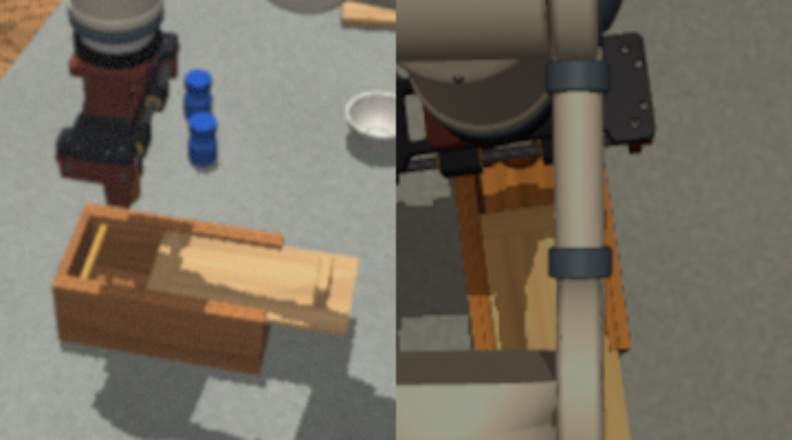

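The jar is held (opening 35 mm) over the box opening. The fingertip is near side-view pixel (275,223). I'll check that against the projection and lower with force monitoring.

```bash
python3 - <<'E'
from h import *; from station import r
for y in(.018,.031):print(proj(S,[*W(.046,y,0)[:2],.171]))
f0=r.sense()["contact_force"];ok=True
for z in[.12,.10,.085,.07,.055,.045,.038,.0352]:
    r.servo_line(W(.046,0,z),speed=.06); st=r.sense(); f=st["contact_force"]-f0
    print(z,f.round(2),round(st["opening"],4))
    if np.linalg.norm(f)>5: ok=False;break
print(ok,st["clock"],st["tcp_pos"])
E
```

```text
[273.20902671 221.75459296]
[271.51525773 226.04884383]
0.12 [0.53 0.41 0.35] 0.0354
0.1 [ 0.49  0.24 -0.33] 0.0352
0.085 [1.28 0.33 0.41] 0.0356
0.07 [0.38 0.3  0.71] 0.0355
0.055 [ 0.62  0.86 -0.86] 0.0356
0.045 [ 0.46 -0.14  0.33] 0.0352
0.038 [ 0.76  0.4  -0.53] 0.0351
0.0352 [ 0.5   0.27 -0.46] 0.0354
True 10.175 [0.66911684 0.04490571 0.1980485 ]
```

```bash
python3 - <<'E'
from h import *; from station import r
r.grab(3)
r.let_go(); st=r.sense();print(st["opening"],st["contact_force"],st["tcp_pos"],st["clock"])
r.wait(.3)
for z in[.045,.06,.08,.11,.2]:
    r.servo_line(W(.046,0,z),speed=.08); st=r.sense(); print(z,round(st["opening"],4),st["contact_force"].round(1))
r.reach(W(-.28,0,.2),O)
print(r.sense()["clock"])
for n in("side","top"):cv2.imwrite(f"pics/{n}2.png",r.snapshot(n)["frame"][:,:,::-1])
a=cv2.imread("pics/side2.png")[205:305,230:400];b=cv2.imread("pics/top2.png")[140:345,250:360]
o=np.zeros((500,800,3),np.uint8)
a=cv2.resize(a,(510,300),interpolation=2);b=cv2.resize(b,(264,492),interpolation=2)
o[:300,:510]=a;o[:492,520:784]=b;cv2.imwrite("pics/c3.png",o)
E
```

```text
0.05628087413077574 [ 0.19823668 -6.62468945  0.74810103] [0.66937193 0.04352319 0.19863036] 10.975
0.045 0.0597 [ 0.4 -6.4  3.3]
0.06 0.0641 [ 2.1 -6.4  2.4]
0.08 0.0686 [ 1.7 -5.7  1.8]
0.11 0.0877 [-0. -0. -0.]
0.2 0.0875 [ 0.5  0.3 -0.3]
15.325
```

View pics/c3.png

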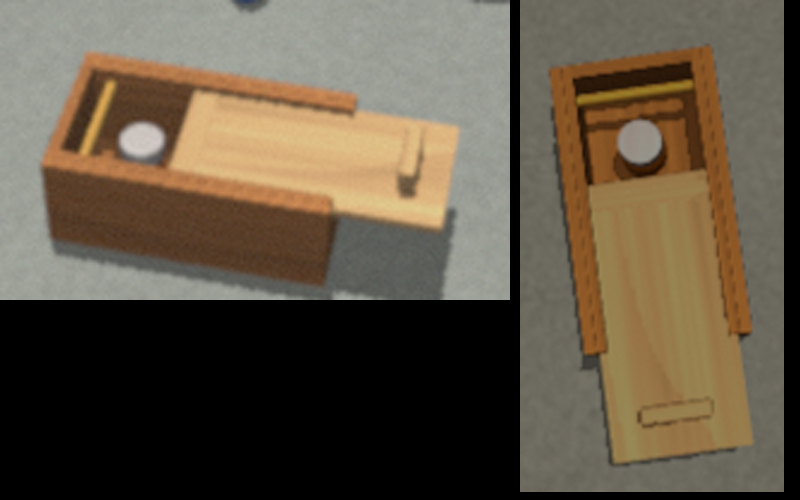

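The jar stands upright in the box (cap at (640,142) in the crop's right panel) and the lid has not moved. The fingers touched the +y wall with only 6.6 N, which shows my box y was about 2.5 mm too far to +y. Next I push the bar with closed fingertips.

```bash
cat >> h.py <<'E'
Y=-.0025;ZP=.1005
ux=np.array([c,s_,0])
E
python3 - <<'E'
from h import *; from station import r
r.grab(10)
r.servo_line(W(-.2,Y,.14),speed=.2)
r.servo_line(W(-.2,Y,ZP),speed=.08)
r.wait(.2);f0=r.sense()["contact_force"]
np.save("f0.npy",f0)
print(f0,r.sense()["opening"])
x=-.2
while x<-.114:
    x+=.004
    r.servo_line(W(x,Y,ZP),speed=.04); st=r.sense(); f=st["contact_force"]-f0
    print(round(x,4),round(-f@ux,2),f.round(1))
    if -f@ux>9: break
print(st["clock"],st["tcp_pos"])
E
```

```text
[-0.23071684  0.77618127 -0.28609558] 0.000596337854425055
-0.196 -0.04 [ 0.2 -1.   0.2]
-0.192 -0.35 [ 0.4 -0.6  0.4]
-0.188 -0.47 [ 0.5 -0.6  1. ]
-0.184 0.08 [-0.  -0.5 -0.4]
-0.18 -0.24 [ 0.3 -0.5 -0.2]
-0.176 -0.74 [ 0.8 -0.6  0.2]
-0.172 0.5 [-0.4 -1.1  0.5]
-0.168 0.12 [-0.1 -0.3 -0.4]
-0.164 -0.26 [ 0.3 -0.6  1. ]
-0.16 -0.54 [ 0.6 -0.4  0.7]
-0.156 0.17 [-0.  -1.1  0.3]
-0.152 -0.11 [ 0.1 -0.3  0.3]
-0.148 -0.17 [ 0.3 -1.  -0.4]
-0.144 -0.62 [ 0.8 -1.7  0.2]
-0.14 -0.01 [ 0.1 -1.1 -0.1]
-0.136 0.34 [-0.2 -0.9 -0.5]
-0.132 0.13 [-0.  -1.   0.2]
-0.128 0.36 [-0.1 -2.1 -0.2]
-0.124 -1.11 [ 1.3 -1.   0.5]
-0.12 -0.63 [ 0.8 -1.2  0.6]
-0.116 -0.39 [ 0.4 -0.3  0.3]
-0.112 -0.04 [ 0.2 -1.   0.1]
23.7583 [0.51301217 0.0218327  0.26346295]
```

```bash
python3 - <<'E'
from h import *; from station import r
f0=np.load("f0.npy")
x=-.112
while x<-.082:
    x+=.0007
    r.servo_line(W(x,Y,ZP),speed=.015)
    F=[];
    for _ in range(2): F.append(-(r.sense()["contact_force"]-f0)@ux); r.wait(.02)
    f=np.mean(F); st=r.sense(); xt=(RB.T@(st["tcp_pos"][:2]-box))[0]
    print(round(x,4),round(xt,4),round(f,1),end=" | ")
    if f>13.5: break
print(st["clock"]);np.save("x.npy",x)
E
```

```text
-0.1113 -0.1113 -0.3 | -0.1106 -0.1106 -0.2 | -0.1099 -0.1099 -0.2 | -0.1092 -0.1091 0.1 | -0.1085 -0.1085 -0.4 | -0.1078 -0.1078 -0.2 | -0.1071 -0.1071 0.5 | -0.1064 -0.1064 -0.3 | -0.1057 -0.1058 1.4 | -0.105 -0.105 2.1 | -0.1043 -0.1044 3.3 | -0.1036 -0.1037 4.2 | -0.1029 -0.1028 4.2 | -0.1022 -0.1021 3.2 | -0.1015 -0.1014 2.9 | -0.1008 -0.1007 2.1 | -0.1001 -0.1 1.9 | -0.0994 -0.0993 2.0 | -0.0987 -0.0986 1.8 | -0.098 -0.098 1.6 | -0.0973 -0.0973 1.4 | -0.0966 -0.0966 1.5 | -0.0959 -0.0959 2.0 | -0.0952 -0.0951 2.1 | -0.0945 -0.0944 1.3 | -0.0938 -0.0937 0.9 | -0.0931 -0.093 0.2 | -0.0924 -0.0924 -0.4 | -0.0917 -0.0917 -0.2 | -0.091 -0.091 0.1 | -0.0903 -0.0903 -0.4 | -0.0896 -0.0896 -0.3 | -0.0889 -0.089 1.2 | -0.0882 -0.0886 5.1 | -0.0875 -0.0883 8.0 | -0.0868 -0.088 10.9 | -0.0861 -0.0877 14.4 | 34.2417
```

The ridge was met (4.2 N peak) and snapped home, and force now rises firmly at the stop, about 4.5 N per mm. Next I bring the push to about 17.5 N and hold it, then withdraw.

```bash
python3 - <<'E'
from h import *; from station import r
f0=np.load("f0.npy");x=float(np.load("x.npy"))
def F(n=5):
    v=[]
    for _ in range(n): v.append(-(r.sense()["contact_force"]-f0)@ux); r.wait(.03)
    return np.mean(v)
f=F();print(f)
while f<16.8 and x<-.0835:
    x+=.0003; r.servo_line(W(x,Y,ZP),speed=.01); f=F(); print(round(x,4),round(f,1))
for _ in range(4): print("hold",F(7).round(1))
print((RB.T@(r.sense()["tcp_pos"][:2]-box))[0])
r.servo_line(W(-.13,Y,ZP),speed=.05)
r.servo_line(W(-.16,Y,.2),speed=.15)
r.reach(W(-.3,-.2,.25),O); r.wait(.3)
st=r.sense();print(st["clock"],st["contact_force"])
for n in("side","top"):cv2.imwrite(f"pics/{n}3.png",r.snapshot(n)["frame"][:,:,::-1])
a=cv2.imread("pics/side3.png");b=cv2.imread("pics/top3.png")
o=np.zeros((600,800,3),np.uint8)
o[:300,:510]=cv2.resize(a[205:305,230:400],(510,300),interpolation=2)
o[:492,520:784]=cv2.resize(b[140:345,250:360],(264,492),interpolation=2)
o[305:,:393]=cv2.resize(b,(393,295),interpolation=3);cv2.imwrite("pics/c4.png",o)
E
```

```text
14.077044861491439
-0.0858 15.6
-0.0855 16.6
-0.0852 18.0
hold 17.9
hold 17.8
hold 17.7
hold 18.0
-0.08726253958872957
39.7583 [-0.0671191  -0.3530672  -0.05957133]
```

View pics/c4.png

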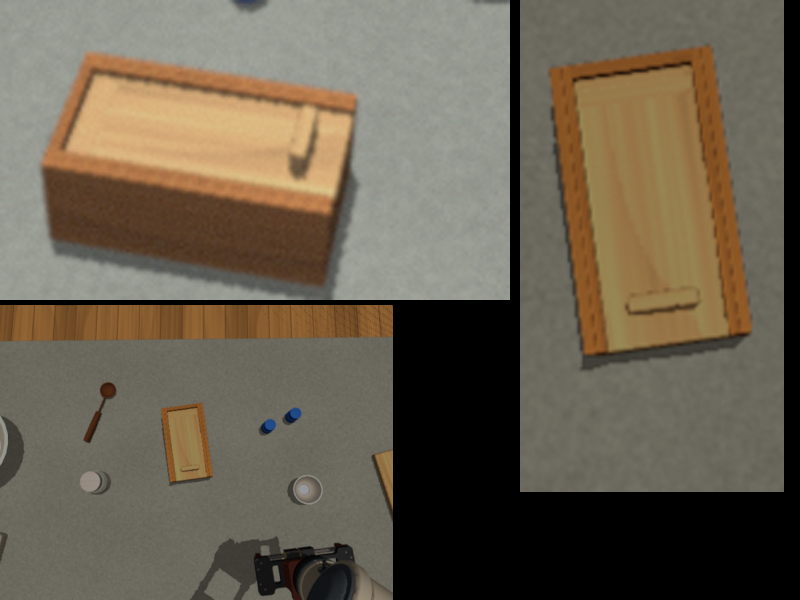

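The lid is fully shut: its nose is at the end block, and its tail is flush with the box end (right panel, rows 335–352). The bystanders are where they were and the arm is clear.

```bash
python3 -c "
from station import r
r.hand_in(); print(r.sense()['clock'])"
```

```text
the job is handed in; nothing more can be done
the job is handed in; nothing more can be done
```

I stood the amber jar upright in the box, slid the lid shut, and handed the job in at about 40 s on the robot's clock. No verdict is reported.

- **Lid:** It passed the ridge at about 4 N and the resistance dropped away near home, as it should when the ridge snaps into the groove. I then held about 18 N on the bar for roughly 0.9 s and withdrew. The final pictures show the lid home and flush with the box end, the bystanders where they were, and the arm clear.
- **Jar:** It was upright in the picture taken after release. It is hidden under the lid now, so I could not check it again, but the lid slid freely over it.
- **Not measured directly:** I inferred the force on the end block from the wrist force, and the ridge's state from how the force changed.
- **What disagreed:** The two cameras differed by about 3–4 mm on the box position. Because of that the opening fingers touched the box's inner wall at about 6.6 N when releasing the jar. I corrected the box y by 2.5 mm before pushing the lid.

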